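# Fill the gaps in the paint caddy with glue sticks

### The job

Finish packing the round blue craft caddy: its paint pots stand in a hexagonal pattern with two empty places. Take the two yellow glue sticks from the white table and stand them upright in the empty places, one in each, down on the caddy's floor, and let go of them.

Things in the scene. Friction and masses are not known exactly. Their poses are not given: they have to be found in the camera images.
- glue_1_centre (a point): yellow glue stick with a white foot, a plain round cylinder, 28 mm diameter and 96 mm tall, 30 g, loose, standing on the white table to the left; the point is its centre, 48 mm above its foot; z runs along it, up as it stands
- glue_2_centre (a point): yellow glue stick with a white foot, a plain round cylinder, 28 mm diameter and 96 mm tall, 30 g, loose, standing on the white table to the left; the point is its centre, 48 mm above its foot; z runs along it, up as it stands
- cell_1 (a point): empty place in the round blue caddy (fixed, 137 mm wide, 33 high, inside radius 63): point on its 4 mm floor, z up, 42 mm from the caddy's centre, opposite the other empty place. Five loose paint pots (37 mm diameter, tops 41 mm above this point) stand at the centre and 60 degrees either side of each empty place at 42 mm radius; a glue stick has about 9 mm of play here
- cell_2 (a point): empty place in the round blue caddy (fixed, 137 mm wide, 33 high, inside radius 63): point on its 4 mm floor, z up, 42 mm from the caddy's centre, opposite the other empty place. Five loose paint pots (37 mm diameter, tops 41 mm above this point) stand at the centre and 60 degrees either side of each empty place at 42 mm radius; a glue stick has about 9 mm of play here
Mind the look-alikes: they are no part of the job. Leave any red look-alike of the part that bears glue_1_centre alone.

How it is judged:
By the outcome, as a careful person would: the job done as asked, in the order asked, and still so for the second after the job is handed in, with the robot touching nothing.
It also fails if it takes over 56 s, if anything falls off the work surface, if the arm or the gripper's body presses on something with over 40 N, if the wrist force passes 120 N, or if a joint passes its speed limit or range.

### The arm

A 6-joint arm with a two-finger parallel gripper is mounted at the origin on a cart in front of the work surface, level with it; the furniture and walls round the work are solid. World frame = base frame: x ahead of the robot, y to its left, z up, the work surface at z = 0. Lengths are in m, angles in rad, forces in N, time in s.
With the tool pointing down it reaches from about 0.225 to 0.875 m from the base axis. Payload 3.4 kg.
Tool frame: the origin (TCP) lies between the finger pads; the fingertips stand 8 mm ahead of it and the grasp point (between the pads) lies 11 mm behind it; z points along the fingers, y is the line along which they close (so a half turn about z gives the same grasp; the last joint's range is limited). The gripper opens to 85 mm and grips with 20 to 120 N. Pads are 22 mm wide; open, the fingers measure 114 mm over their backs; the gripper's body (76 mm by 85 mm) begins 54 mm behind the grasp point. The pads swing forward as they close: fully open they stand 13 mm farther back than shut.
Start: joints at [-1.403, 0.276, 1.505, -0, 1.361, -0.121], TCP at [0.164, -0.551, 0.239] pointing down, gripper open.
Joint ranges: [-2.89, 2.89], [-0.75, 2.08], [0.22, 2.7], [-1.18, 4.32], [0.11, 2.71], [-2.7, 2.7]. Speed limits (rad/s): [2.57, 2.57, 3.14, 3.14, 3.14, 3.14].

### API

Orientations are given as a unit quaternion [w, x, y, z].
In Python, from rig import manip gives the robot as it stands.
- The arm moves only by the tool move_arm, never from a script. Its argument "deltas" is a list that holds one entry, the list of rows, each a list of 5 numbers: the shift along the tool's x, y, z normalised to -1 to 1, where 1 is 80 cm, then the turn about the tool's z normalised to -1 to 1, where 1 is 120 degrees, then the closure, from -1 (fully open) to 1 (shut). In form: [[[tx, ty, tz, twist, grip], ...]]. A call has 1 to 12 rows; each row is the pose to reach, as a shift and turn from the pose commanded when the call began, along the tool's axes at that moment; what a row does not reach only later rows make up. A row lasts 1/10 s, in which the tool goes at most 50 mm and 8.59 degrees, less where a joint would pass 70% of its speed; a pose out of reach is approached as far as the arm can. A call with a number of a shift or a turn outside -1 to 1 is refused whole. A call with a gripper value outside its range is refused whole. The fingers move at their own pace and stop on an object; "squeeze" is the grip in N (left out, the last holds). Time passes only in rows, so rows that repeat a pose let the fingers close. It gives the time, the measured TCP pose, the force, the opening and the grip force at its end, in the units of the state.
- manip.get_state(): the state, without advancing time (a new reading comes with each control period).
- manip.get_image(name): name is "scene" or "top" or "wrist"; returns the picture (420x560x3 uint8, red, green, blue); there is no depth.
- manip.camera_params(name): a dict with "fx", "fy", "cx", "cy" (pixels), "R" (3x3) and "t" (3): a world point X has camera coordinates R X + t; the wrist camera has in their place "tool_from_camera" (4x4, takes a point from camera to tool coordinates, whose origin is the TCP and whose axes are the flange's). Camera axes: x right, y down, z forward; pixel columns grow to the right and rows downward; lengths in m; the calibration is good to about 2 mm. A picture is of the moment at which its call begins: read the wrist's pose just before it. camera_params takes no time and is no camera call.
- manip.sign_off(): hands the job in; it is judged then, once.
The state is a dict: "clock": time; "qpos": joint angles; "qd": joint speeds; "effort": joint torques, N m; "position": TCP position; "ee_rot": TCP orientation; "contact_force": force on the tool from outside, world axes, zero at the start; "moment": the same for the moment, N m; "width": finger opening in m; "gripper_force": force on a finger pad.
Only numpy, scipy, OpenCV 4.12 (cv2) and the standard library are available. Lean on these libraries where they do the work, as an engineer would, in place of code of your own. Each camera call takes 0.05 s, during which the arm holds its last target. There are 200 camera calls.

## Working session

There is one attempt and no reset: what is moved stays moved. The work goes in short steps, Python scripts to look and compute and a tool call to move; the robot and the scene stay as the last step left them, time stands still between calls to the robot, and variables do not carry over. Pictures are saved under pics/ and viewed, at most 10 in all, crops included, and the job is handed in when it is done.

Besides the shell and the picture viewer there is one more tool, called after ">>>" as a command line: name --argument value ..., lists and objects as JSON in quotes. move_arm: Moves the arm, as the interface text tells. Scaled input: -1 to 1 covers 80 cm each way for a shift and 120 degrees each way for a turn. Its arguments: {"type":"object","properties":{"deltas":{"type":"array","items":{"type":"array","items":{"type":"array","items":{"type":"number","minimum":-1,"maximum":1}}}},"squeeze":{"type":"number"}},"required":["deltas"]}

```bash
mkdir -p pics; cat > h.py <<'E'
import numpy as np, cv2
from rig import manip
def snap(n,f):
    im=manip.get_image(n); cv2.imwrite('pics/'+f,im[:,:,::-1]); return im
def ray(n,u,v,st=None):
    p=manip.camera_params(n); d=np.array([(u-p['cx'])/p['fx'],(v-p['cy'])/p['fy'],1])
    if n=='wrist':
        from scipy.spatial.transform import Rotation as Ro
        T=np.array(p['tool_from_camera']); q=st['ee_rot']; R=Ro.from_quat([q[1],q[2],q[3],q[0]]).as_matrix()
        return np.array(st['position'])+R@T[:3,3], R@T[:3,:3]@d
    R=np.array(p['R']);t=np.array(p['t']); return -R.T@t, R.T@d
def plane(n,u,v,z,st=None):
    o,d=ray(n,u,v,st); return o+d*(z-o[2])/d[2]
def proj(n,X):
    p=manip.camera_params(n); c=np.array(p['R'])@X+np.array(p['t']); return np.array([p['fx']*c[0]/c[2]+p['cx'],p['fy']*c[1]/c[2]+p['cy']])
E
python3 - <<'E'
from h import *
a=snap('scene','s0.png');b=snap('top','t0.png')
cv2.imwrite('pics/st.png',cv2.resize(np.hstack([a,b])[:,:,::-1],(800,300)))
for n in('scene','top'):
    o,d=ray(n,280,210);print(n,o,d,manip.camera_params(n)['fx'])
s=manip.get_state();print(s['position'],s['ee_rot'],s['width'],s['clock'])
E
```

```text
scene [-0.4316421   0.63146996  0.58971793] [ 0.776969   -0.45156378 -0.43887743] 444.2360073061743
top [0.29348698 0.12507067 1.15569042] [ 0.14068799 -0.01464887 -0.98997503] 541.1467872248643
[ 0.16369611 -0.55072439  0.23852705] [-8.21735388e-04  9.89592578e-01  1.43895292e-01  1.16088880e-06] 0.08535786432118316 0.1
```

View pics/t0.png

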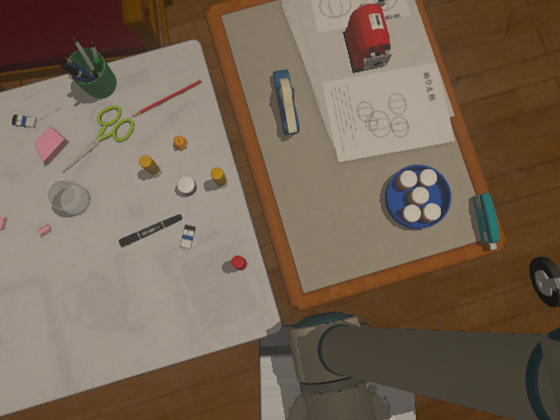

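View pics/s0.png

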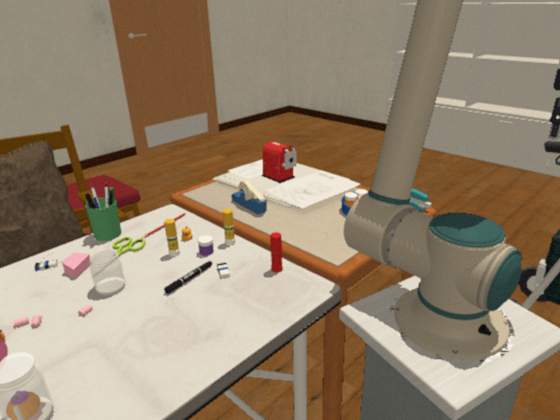

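The top view shows glue sticks at about (149,165) and (218,177), a red look-alike at (238,263), and the caddy at (418,197) with gaps left and right. In the scene view the glue sticks are at (172,237) and (229,227). Next I'll zoom in and segment them.

```bash
python3 - <<'E'
from h import *
a=cv2.imread('pics/s0.png');b=cv2.imread('pics/t0.png')
def z(i,x,y,w,h,k): return cv2.resize(i[y:y+h,x:x+w],None,fx=k,fy=k,interpolation=cv2.INTER_CUBIC)
c=np.vstack([np.hstack([z(b,130,145,110,55,4)[:,:440],z(b,378,152,85,55,4)[:,:340]]),np.hstack([z(a,155,200,110,75,4),z(b,378,160,85,75,4)])])
cv2.imwrite('pics/z.png',c);print(c.shape)
print('nadir',proj('top',np.array([.2935,.125,0])))
for n,i in(('scene',a),('top',b)):
    hsv=cv2.cvtColor(i,cv2.COLOR_BGR2HSV)
    for col,lo,hi in(('y',(18,130,80),(32,255,255)),('b',(100,120,50),(125,255,255)),('w',(0,0,150),(179,60,255))):
        m=cv2.inRange(hsv,lo,hi)
        if col=='w': 
            k=np.zeros_like(m); k[160:235,380:455]=255; m&=k
            if n=='scene': continue
        N,_,st,ce=cv2.connectedComponentsWithStats(m)
        for j in range(1,N):
            if st[j,4]>40: print(n,col,st[j],ce[j].round(1))
for z in(0,.033): print(plane('top',418,197,z))
E
```

```text
(520, 780, 3)
nadir [273.94145388 287.0091589 ]
scene y [  0 126  87  67 705] [ 48.7 148. ]
scene y [120 204  20  15  82] [129.3 210.4]
scene y [ 75 208  13  11  64] [ 81.  213.2]
scene y [223 209  10  17 162] [227.3 217.2]
scene y [165 219  11  18 166] [170.1 227.6]
scene y [225 227  10  12  84] [229.5 233.3]
scene y [168 239  10  11  83] [172.8 244.5]
scene b [233 192  32  22 304] [249.2 202.9]
scene b [342 197   8  17  64] [344.5 207. ]
top y [139 155  17  17 181] [147.  162.9]
top y [211 168  15  17 168] [217.8 175.3]
top b [387 165  64  63 699] [407.8 200.6]
top b [419 183  23  25 234] [433.8 195.4]
top w [401 171  16  16 210] [408.4 178.4]
top w [421 170  16  16 207] [428.3 177.1]
top w [413 187  16  17 208] [420.3 194.8]
top w [404 205  17  17 219] [412.  212.7]
top w [424 204  17  16 214] [432.  211.3]
[ 0.47898749 -0.19183863  0.        ]
[ 0.47369065 -0.18278949  0.033     ]
```

View pics/z.png

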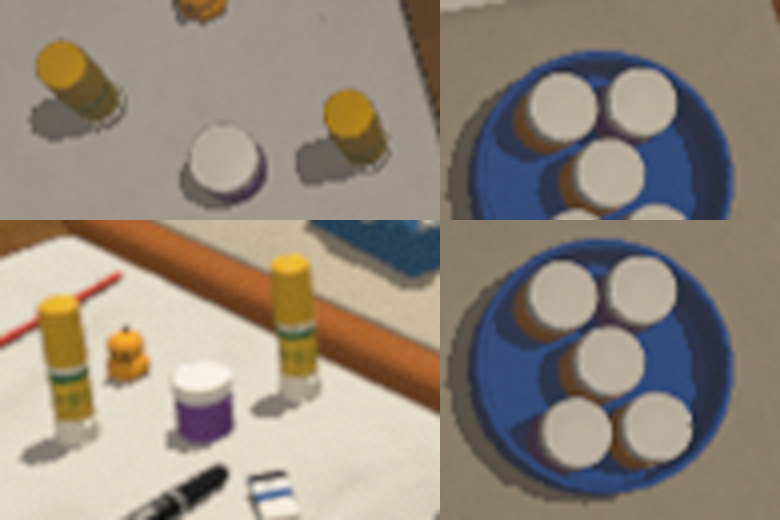

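The zoom shows glue A's top disc at about (145.1,160.4) in the top view and (169.4,220.6) in the scene view. Glue B's is at (217.1,172.9) and (227.4,210.1). The five pots are clear, and the empty cells lie to either side of the middle pot.

```bash
cat > tri.py <<'E'
from h import *
def tri(a,b):
    (o1,d1),(o2,d2)=ray('top',*a),ray('scene',*b)
    s=np.linalg.lstsq(np.c_[d1,-d2],o2-o1,rcond=None)[0]; p,q=o1+s[0]*d1,o2+s[1]*d2; return (p+q)/2,np.linalg.norm(p-q)
E
python3 - <<'E'
from tri import *
for n,a,b,f in(('A',(145.1,160.4),(169.4,220.6),(173.6,252.6)),('B',(217.1,172.9),(227.4,210.1),(229.6,242))):
    X,e=tri(a,b); print(n,X.round(4),e.round(4),'scene foot',proj('scene',X-[0,0,.096]).round(1),'seen',f)
W=np.array([(408.4,178.4),(428.3,177.1),(420.3,194.8),(412,212.7),(432,211.3)])
P=np.array([plane('top',u,v,.045) for u,v in W]);print(P.round(4))
c=P.mean(0);print('c',c, np.linalg.norm(P[[0,1,3,4]]-P[2],axis=1))
e=(P[1]-P[0]+P[4]-P[3]); e/=np.linalg.norm(e); 
print('cells',c+.042*e,c-.042*e, 'axis deg',np.degrees(np.arctan2(e[1],e[0])))
b=cv2.imread('pics/t0.png');h=cv2.cvtColor(b,cv2.COLOR_BGR2HSV);m=cv2.inRange(h,(100,100,40),(125,255,255));m[:, :380]=0;m[:,460:]=0
pts=cv2.findNonZero(m);hu=cv2.convexHull(pts);(x,y),ax,an=cv2.fitEllipse(hu);print(x,y,ax,plane('top',x,y,.033))
E
```

```text
A [0.5514 0.377  0.0923] 0.0009 scene foot [174.4 253.8] seen (173.6, 252.6)
B [0.5223 0.2331 0.0934] 0.0004 scene foot [230.2 242.5] seen (229.6, 242)
[[ 0.5117 -0.1618  0.045 ]
 [ 0.5134 -0.2036  0.045 ]
 [ 0.4763 -0.1846  0.045 ]
 [ 0.4391 -0.165   0.045 ]
 [ 0.441  -0.2068  0.045 ]]
c [ 0.47629608 -0.18436224  0.045     ] [0.04208734 0.04174573 0.04202084 0.04168657]
cells [ 0.47815738 -0.22632098  0.045     ] [ 0.47443477 -0.14240351  0.045     ] axis deg -87.46000403618231
418.17584228515625 196.18923950195312 (62.708251953125, 64.47608947753906) [ 0.47541038 -0.18326451  0.033     ]
```

>>> move_arm --deltas '[[[0.709,-0.811,0,0,-1],[0.709,-0.811,0,0,-1],[0.709,-0.811,0,0,-1],[0.709,-0.811,0,0,-1],[0.709,-0.811,0,0,-1],[0.709,-0.811,0,0,-1],[0.709,-0.811,0,0,-1],[0.709,-0.811,0,0,-1],[0.709,-0.811,0,0,-1],[0.709,-0.811,0,0,-1],[0.709,-0.811,0,0,-1],[0.709,-0.811,0,0,-1]]]' --squeeze 30

```text
clock: 1.3
position: [0.4138, -0.0037, 0.2393]
ee_rot: [0.0, 0.99, 0.144, 0.0]
contact_force: [1.4, -1.4, -0.2]
width: 0.0854
gripper_force: 0.0
```

```bash
cat > go.py <<'E'
import sys
from h import *
from scipy.spatial.transform import Rotation as Ro
def rel(X):
    s=manip.get_state(); q=s['ee_rot']; R=Ro.from_quat([q[1],q[2],q[3],q[0]]).as_matrix()
    return (R.T@(np.array(X)-s['position'])/.8).round(4)
if __name__=='__main__': 
    print(rel([float(v) for v in sys.argv[1:4]]),manip.get_state()['position'],manip.get_state()['qpos'].__repr__())
E
python3 go.py .5223 .2331 .2
python3 -c "
from h import *
print(manip.camera_params('wrist'))"
```

```text
[ 0.2143 -0.2451  0.049 ] [ 0.41384659 -0.0036578   0.23928186] array([-1.77024659e-01,  2.87461351e-02,  1.81185948e+00, -3.53998306e-04,
        1.30054292e+00,  1.10488856e+00])
{'fx': 299.7355807924456, 'fy': 299.7355807924456, 'cx': 281.20439599209493, 'cy': 207.48486413135822, 'tool_from_camera': array([[ 5.53827123e-04, -9.63617557e-01, -2.67284300e-01,
         6.81400673e-02],
       [ 9.99999814e-01,  4.64969371e-04,  3.95737311e-04,
         1.73871994e-04],
       [-2.57060409e-04, -2.67284469e-01,  9.63617635e-01,
        -1.33928596e-01],
       [ 0.00000000e+00,  0.00000000e+00,  0.00000000e+00,
         1.00000000e+00]])}
```

>>> move_arm --deltas '[[[0.214,-0.245,0.049,0,-1],[0.214,-0.245,0.049,0,-1],[0.214,-0.245,0.049,0,-1],[0.214,-0.245,0.049,0,-1],[0.214,-0.245,0.049,0,-1],[0.214,-0.245,0.049,0,-1],[0.214,-0.245,0.049,0,-1],[0.214,-0.245,0.049,0,-1]]]'

```text
clock: 2.1
position: [0.5211, 0.2299, 0.1997]
ee_rot: [0.001, 0.99, 0.144, -0.001]
contact_force: [-0.3, 0.7, -0.3]
width: 0.0854
gripper_force: 0.0
```

```bash
cat > wy.py <<'E'
from h import *
def look(f):
    s=manip.get_state(); im=snap('wrist',f); return s,im
E
python3 - <<'E'
from wy import *
s,im=look('w1.png')
h=cv2.cvtColor(im,cv2.COLOR_RGB2HSV);m=cv2.inRange(h,(18,120,60),(34,255,255))
N,_,st,ce=cv2.connectedComponentsWithStats(m)
for j in range(1,N):
    if st[j,4]>80: print(st[j],ce[j].round(1),plane('wrist',*ce[j],.095,s).round(4))
print(s['position'])
E
```

```text
[  90  105   56   35 1587] [117.1 122.1] [0.5521 0.3696 0.095 ]
[139 109  22  27 291] [152.3 122.3] [0.5596 0.3438 0.095 ]
[ 261  177   29   45 1005] [275.2 200.8] [0.5269 0.2364 0.095 ]
[0.52111755 0.22987524 0.19966802]
```

View pics/w1.png

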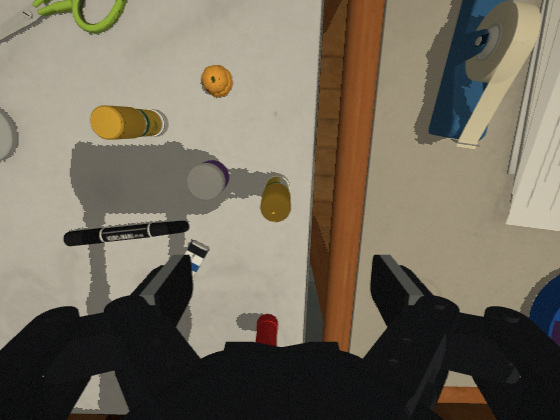

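Wrist view: glue B's top disc is at about (276,206), and A's is at about (108,122). The red stick at (266,330) is well away from B.

```bash
python3 - <<'E'
from h import *
from go import rel
s=manip.get_state()
for u,v in((276,206),(107.5,122)):
  for z in(.093,.096): print(plane('wrist',u,v,z,s).round(4))
print(rel([.523,.233,.066]))
E
```

```text
[0.5224 0.234  0.093 ]
[0.5232 0.2341 0.096 ]
[0.5499 0.3776 0.093 ]
[0.5504 0.376  0.096 ]
[ 0.0037 -0.0037  0.1676]
```

>>> move_arm --deltas '[[[0.004,-0.0045,0.0,0,-1],[0.004,-0.0045,0.05,0,-1],[0.004,-0.0045,0.1,0,-1],[0.004,-0.0045,0.14,0,-1],[0.004,-0.0045,0.168,0,-1],[0.004,-0.0045,0.168,0,-1],[0.004,-0.0045,0.168,0,1],[0.004,-0.0045,0.168,0,1],[0.004,-0.0045,0.168,0,1],[0.004,-0.0045,0.168,0,1],[0.004,-0.0045,0.168,0,1],[0.004,-0.0045,0.168,0,1]]]' --squeeze 30

```text
clock: 3.35
position: [0.5248, 0.2355, 0.0669]
ee_rot: [-0.0, 0.99, 0.144, 0.001]
contact_force: [-0.7, -0.5, 6.0]
width: 0.0263
gripper_force: 29.5
```

```bash
python3 go.py .523 .233 .2
```

```text
[-0.0026  0.0024 -0.1663] [0.52477849 0.23548516 0.06694654] array([ 3.00990644e-01,  4.20762943e-01,  1.75165922e+00, -2.75046698e-04,
        9.66876321e-01,  1.58297714e+00])
```

>>> move_arm --deltas '[[[0,0,-0.02,0,1],[0,0,-0.06,0,1],[0,0,-0.1,0,1],[0,0,-0.14,0,1],[0,0,-0.16,0,1],[0,0,-0.16,0,1],[0,0,-0.16,0,1]]]'

```text
clock: 4.05
position: [0.5235, 0.2352, 0.1931]
ee_rot: [0.0, 0.99, 0.144, -0.0]
contact_force: [-1.0, 0.2, 0.4]
width: 0.0263
gripper_force: 29.6
```

```bash
python3 - <<'E'
from wy import *
s,im=look('w2.png'); print(s['position'],s['width'],s['contact_force'])
b=manip.get_image('scene')
z=cv2.resize(b[120:270,150:350],(560,420),interpolation=cv2.INTER_CUBIC)
cv2.imwrite('pics/c2.png',cv2.resize(np.hstack([im,z])[:,:,::-1],(800,300)))
E
python3 go.py .4782 -.2263 .2
```

```text
[0.52351875 0.23516228 0.1931298 ] 0.026328817972108322 [-1.04792013  0.17761418  0.40386718]
[-0.2179  0.5368 -0.0092] [0.52294912 0.23495711 0.19200034] array([ 3.00974335e-01,  3.04984840e-01,  1.58356434e+00, -9.84855268e-05,
        1.25623972e+00,  1.58296809e+00])
```

View pics/c2.png

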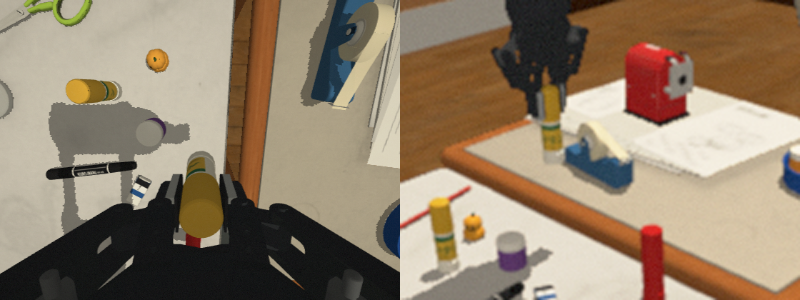

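The glue stick is held and upright. Its top disc is at about (283,290) in the wrist image. I'll compute the in-hand offset and carry on to the caddy.

```bash
python3 - <<'E'
from h import *
p=manip.camera_params('wrist');T=np.linalg.inv(p['tool_from_camera'])
def pr(X): c=T@np.r_[X,1]; return (p['fx']*c[0]/c[2]+p['cx'],p['fy']*c[1]/c[2]+p['cy'])
im=cv2.imread('pics/w2.png');h=cv2.cvtColor(im,cv2.COLOR_BGR2HSV);m=cv2.inRange(h,(18,110,60),(34,255,255));m[:,:240]=0;m[:,330:]=0
ys,xs=np.nonzero(m); print(xs.min(),xs.max(),ys.min(),ys.max())
for y in range(210,345,10): 
    r=xs[ys==y]; print(y,r.min() if len(r) else 0,r.max() if len(r) else 0,end='; ')
for x in(-.004,0,.004): print(x,'top c/near/far',[np.round(pr([x+d,0,-.030]),0) for d in(0,-.014,.014)],'foot far',np.round(pr([x+.014,0,.066]),0))
E
```

```text
250 312 220 332
210 0 0; 220 277 284; 230 264 286; 240 262 266; 250 261 300; 260 256 306; 270 255 307; 280 254 309; 290 252 310; 300 251 312; 310 251 312; 320 256 307; 330 269 294; 340 0 0; -0.004 top c/near/far [array([281., 312.]), array([281., 342.]), array([281., 281.])] foot far [281. 211.]
0 top c/near/far [array([281., 303.]), array([281., 334.]), array([281., 271.])] foot far [281. 206.]
0.004 top c/near/far [array([281., 294.]), array([281., 325.]), array([281., 262.])] foot far [281. 200.]
```

>>> move_arm --deltas '[[[-0.01,0.025,0,0,1],[-0.03,0.075,0,0,1],[-0.053,0.13,0,0,1],[-0.077,0.19,0,0,1],[-0.1,0.25,0,0,1],[-0.125,0.31,0,0,1],[-0.15,0.37,0,0,1],[-0.175,0.43,0,0,1],[-0.195,0.48,0,0,1],[-0.21,0.52,0,0,1],[-0.218,0.537,0,0,1],[-0.218,0.537,0,0,1]]]'

```text
clock: 5.35
position: [0.4784, -0.2275, 0.1923]
ee_rot: [-0.001, 0.99, 0.142, -0.001]
contact_force: [-0.8, 0.2, -0.3]
width: 0.0263
gripper_force: 29.7
```

```bash
python3 - <<'E'
from wy import *
s,im=look('w3.png'); print(s['position'])
top=snap('top','t3.png')
sc=snap('scene','s3.png')
z=cv2.resize(top[140:245,350:490],(560,420),interpolation=cv2.INTER_CUBIC)
cv2.imwrite('pics/c3.png',cv2.resize(np.hstack([im[120:360,150:430],cv2.resize(sc[100:220,300:440],(280,240),interpolation=cv2.INTER_CUBIC)])[:,:,::-1],(800,343)))
E
```

```text
[ 0.47838819 -0.22746996  0.19231822]
```

View pics/c3.png

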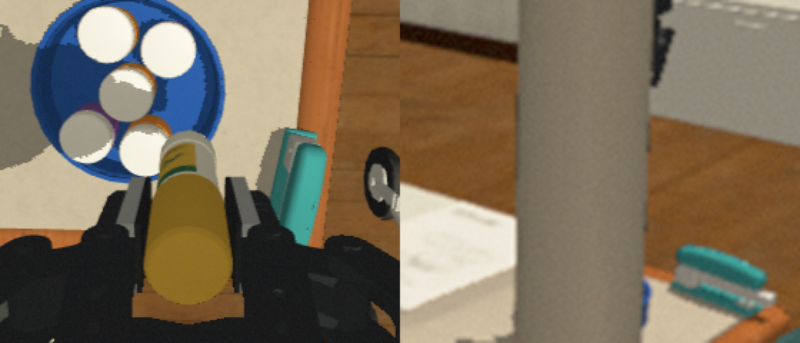

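```bash
python3 - <<'E'
from h import *
s=manip.get_state();k=800/560
C=[(107,34),(168,48),(127,93),(87,137),(146,149)]
for u,v in C: print(plane('wrist',u/k+150,v/k+120,.045,s).round(4))
T=np.array([.5235,.2352,.193])
for dz in(.03,.02,.01,0,-.066,-.076,-.086): print(dz,proj('scene',T+[0,0,dz]).round(1))
print('seen top 224.5,162.5 foot 226.5,199')
E
```

```text
[ 0.5126 -0.1601  0.045 ]
[ 0.5153 -0.2003  0.045 ]
[ 0.4788 -0.1821  0.045 ]
[ 0.441  -0.1634  0.045 ]
[ 0.4443 -0.2047  0.045 ]
0.03 [222.  162.2]
0.02 [222.4 166.1]
0.01 [222.7 170. ]
0 [223.1 173.8]
-0.066 [225.3 198.2]
-0.076 [225.6 201.8]
-0.086 [225.9 205.3]
seen top 224.5,162.5 foot 226.5,199
```

>>> move_arm --deltas '[[[0.0014,-0.0022,0.03,0,1],[0.0014,-0.0022,0.06,0,1],[0.0014,-0.0022,0.08,0,1],[0.0014,-0.0022,0.09,0,1],[0.0014,-0.0022,0.1,0,1],[0.0014,-0.0022,0.11,0,1],[0.0014,-0.0022,0.12,0,1],[0.0014,-0.0022,0.13,0,1],[0.0014,-0.0022,0.14,0,1],[0.0014,-0.0022,0.14,0,1]]]'

```text
clock: 6.5
position: [0.479, -0.2239, 0.0805]
ee_rot: [-0.001, 0.99, 0.144, -0.001]
contact_force: [0.6, 0.6, -1.6]
width: 0.0263
gripper_force: 29.7
```

```bash
python3 - <<'E'
from wy import *
s,im=look('w4.png'); print(s['position'],s['contact_force'],s['moment'])
t=snap('top','t4.png')
cv2.imwrite('pics/c4.png',cv2.resize(np.hstack([im[90:360,140:455],cv2.resize(t[130:265,340:497],(315,270),interpolation=cv2.INTER_CUBIC)])[:,:,::-1],(800,343)))
E
```

```text
[ 0.47898892 -0.22386465  0.0805194 ] [ 0.59732302  0.57575442 -1.62215733] [ 0.03156648  0.02559773 -0.00110346]
```

View pics/c4.png

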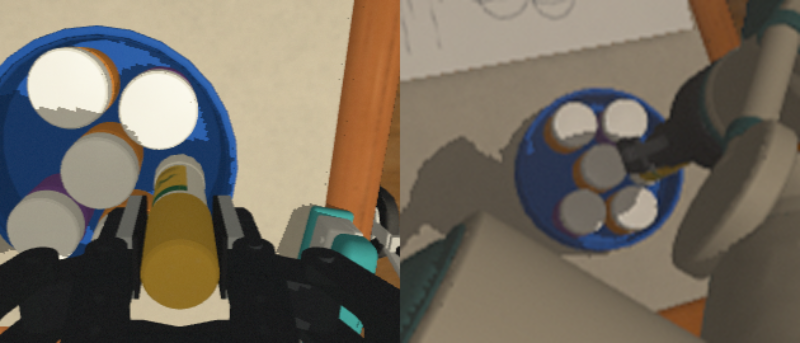

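The glue stick is standing inside the gap between the pots with no contact force. I'll lower it to the floor and release.

>>> move_arm --deltas '[[[0,0,0.005,0,1],[0,0,0.01,0,1],[0,0,0.0125,0,1],[0,0,0.0125,0,1]]]'

```text
clock: 7.0
position: [0.4795, -0.2241, 0.0714]
ee_rot: [-0.0, 0.99, 0.144, -0.0]
contact_force: [0.0, -0.7, -0.3]
width: 0.0259
gripper_force: 29.7
```

>>> move_arm --deltas '[[[0,0,0.002,0,1],[0,0,0.003,0,1],[0,0,0.003,0,1]]]'

```text
clock: 7.3
position: [0.4799, -0.2243, 0.0709]
ee_rot: [0.0, 0.99, 0.144, 0.0]
contact_force: [-2.4, 1.4, 10.0]
width: 0.0264
gripper_force: 30.9
```

Contact with the floor at 10 N. Release and rise.

>>> move_arm --deltas '[[[0,0,0,0,0.1],[0,0,0,0,-0.1],[0,0,0,0,-0.2],[0,0,0,0,-0.2],[0,0,-0.01,0,-0.2],[0,0,-0.03,0,-0.2],[0,0,-0.07,0,-0.2],[0,0,-0.12,0,-0.2],[0,0,-0.17,0,-0.2],[0,0,-0.18,0,-0.2]]]'

```text
clock: 8.3
position: [0.4822, -0.2257, 0.2188]
ee_rot: [0.003, 0.99, 0.144, 0.004]
contact_force: [0.4, -0.7, 0.8]
width: 0.0511
gripper_force: 0.0
```

```bash
python3 - <<'E'
from wy import *
s,im=look('w5.png'); print(s['position'],s['width'])
t=snap('top','t5.png')
cv2.imwrite('pics/c5.png',cv2.resize(np.hstack([im[90:360,140:455],cv2.resize(t[130:265,340:497],(315,270),interpolation=cv2.INTER_CUBIC)])[:,:,::-1],(800,343)))
E
python3 go.py .551 .377 .215
```

```text
[ 0.48217922 -0.22570718  0.21879253] 0.051058132248781474
[ 0.2986 -0.696  -0.0011] [ 0.48061793 -0.22476402  0.21541899] array([-5.68555873e-01,  2.21829746e-01,  1.64120076e+00, -9.32128766e-05,
        1.27397803e+00,  7.13413790e-01])
```

View pics/c5.png

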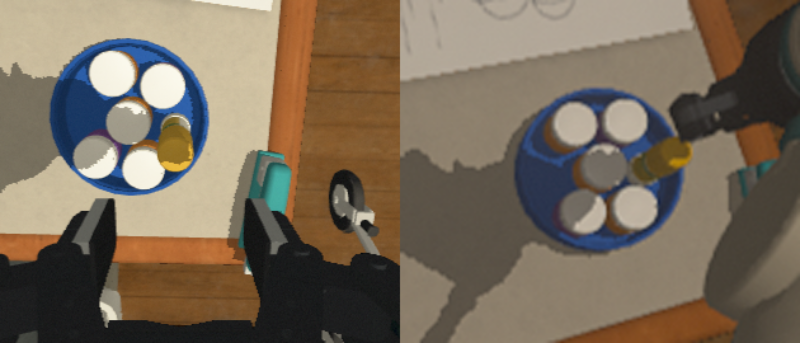

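The first glue stick stands upright in its place. Now the second.

>>> move_arm --deltas '[[[0.299,-0.696,0,0,-1],[0.299,-0.696,0,0,-1],[0.299,-0.696,0,0,-1],[0.299,-0.696,0,0,-1],[0.299,-0.696,0,0,-1],[0.299,-0.696,0,0,-1],[0.299,-0.696,0,0,-1],[0.299,-0.696,0,0,-1],[0.299,-0.696,0,0,-1],[0.299,-0.696,0,0,-1],[0.299,-0.696,0,0,-1],[0.299,-0.696,0,0,-1]]]'

```text
clock: 9.6
position: [0.5486, 0.3732, 0.2107]
ee_rot: [0.001, 0.99, 0.144, -0.002]
contact_force: [1.5, 0.4, 0.9]
width: 0.0855
gripper_force: 0.0
```

```bash
python3 go.py .5505 .3767 .2
```

```text
[ 0.0036 -0.0035  0.0134] [0.54859317 0.37323591 0.21070218] array([ 4.92830118e-01,  4.26854515e-01,  1.34380223e+00, -3.74998641e-04,
        1.37523676e+00,  1.77456560e+00])
```

>>> move_arm --deltas '[[[0.0036,-0.0035,0.0134,0,-1],[0.0036,-0.0035,0.0134,0,-1],[0.0036,-0.0035,0.0134,0,-1]]]'

```text
clock: 9.9
position: [0.5507, 0.3738, 0.2005]
ee_rot: [0.001, 0.99, 0.144, -0.002]
contact_force: [0.2, -0.3, -0.3]
width: 0.0851
gripper_force: 0.0
```

```bash
python3 - <<'E'
from wy import *
from go import rel
s,im=look('w6.png'); print(s['position'])
h=cv2.cvtColor(im,cv2.COLOR_RGB2HSV);m=cv2.inRange(h,(18,120,60),(34,255,255))
N,_,st,ce=cv2.connectedComponentsWithStats(m)
for j in range(1,N):
    if st[j,4]>80:
        x,y,w,hh=st[j,:4]; u,v=x+w/2-.5,y+hh-.5-w/2*.96; print(st[j],u,v,plane('wrist',u,v,.095,s).round(4))
print(rel([.5507,.3768,.067]))
E
```

```text
[0.55070506 0.37377139 0.20051108]
[261 178  29  45 986] 275.0 208.58 [0.5497 0.3784 0.095 ]
[ 0.0011 -0.0043  0.1681]
```

>>> move_arm --deltas '[[[0.001,-0.005,0.0,0,-1],[0.001,-0.005,0.05,0,-1],[0.001,-0.005,0.1,0,-1],[0.001,-0.005,0.14,0,-1],[0.001,-0.005,0.168,0,-1],[0.001,-0.005,0.168,0,-1],[0.001,-0.005,0.168,0,1],[0.001,-0.005,0.168,0,1],[0.001,-0.005,0.168,0,1],[0.001,-0.005,0.168,0,1],[0.001,-0.005,0.168,0,1],[0.001,-0.005,0.168,0,1]]]' --squeeze 30

```text
clock: 11.15
position: [0.5521, 0.3796, 0.0697]
ee_rot: [-0.0, 0.99, 0.144, 0.001]
contact_force: [0.0, -0.8, 6.3]
width: 0.0264
gripper_force: 29.5
```

>>> move_arm --deltas '[[[0,0,-0.02,0,1],[0,0,-0.06,0,1],[0,0,-0.1,0,1],[0,0,-0.14,0,1],[0,0,-0.18,0,1],[0,0,-0.18,0,1],[0,0,-0.18,0,1]]]'

```text
clock: 11.85
position: [0.5514, 0.3794, 0.2127]
ee_rot: [-0.0, 0.99, 0.144, 0.001]
contact_force: [0.0, -0.2, -1.7]
width: 0.0262
gripper_force: 29.5
```

```bash
python3 - <<'E'
from wy import *
s,im=look('w7.png'); print(s['position'],s['width'])
h=cv2.cvtColor(im,cv2.COLOR_RGB2HSV);m=cv2.inRange(h,(18,110,60),(34,255,255));m[:,:240]=0;m[:,330:]=0
ys,xs=np.nonzero(m); print(xs.min(),xs.max(),ys.min(),ys.max())
E
python3 go.py .4755 -.141 .21
```

```text
[0.55138669 0.3793983  0.21273375] 0.026154745682677265
240 311 34 327
[-0.2753  0.5963  0.0023] [0.55073351 0.37900222 0.21131363] array([ 4.98770171e-01,  4.32608787e-01,  1.33275257e+00, -3.47723724e-05,
        1.37774636e+00,  1.78069458e+00])
```

>>> move_arm --deltas '[[[-0.013,0.028,0,0,1],[-0.035,0.075,0,0,1],[-0.061,0.13,0,0,1],[-0.088,0.19,0,0,1],[-0.116,0.25,0,0,1],[-0.144,0.31,0,0,1],[-0.172,0.37,0,0,1],[-0.2,0.43,0,0,1],[-0.225,0.485,0,0,1],[-0.251,0.54,0,0,1],[-0.27,0.58,0,0,1],[-0.277,0.5965,0,0,1]]]'

```text
clock: 13.1
position: [0.4731, -0.1449, 0.2104]
ee_rot: [0.0, 0.99, 0.142, -0.002]
contact_force: [1.0, 1.4, 0.5]
width: 0.0263
gripper_force: 29.6
```

```bash
python3 - <<'E'
from wy import *
from go import rel
manip.get_image('top')
s,im=look('w8.png'); print(s['position'],s['ee_rot'])
h=cv2.cvtColor(im,cv2.COLOR_RGB2HSV)
cv2.imwrite('pics/c8.png',cv2.resize(im[60:360,120:480,::-1],(720,600)))
print(rel([.4747,-.1415,.083]))
E
```

```text
[ 0.47344312 -0.14523313  0.21046467] [ 3.31160229e-04  9.89894986e-01  1.41791420e-01 -1.73204984e-03]
[ 0.0019 -0.001   0.1595]
```

View pics/c8.png

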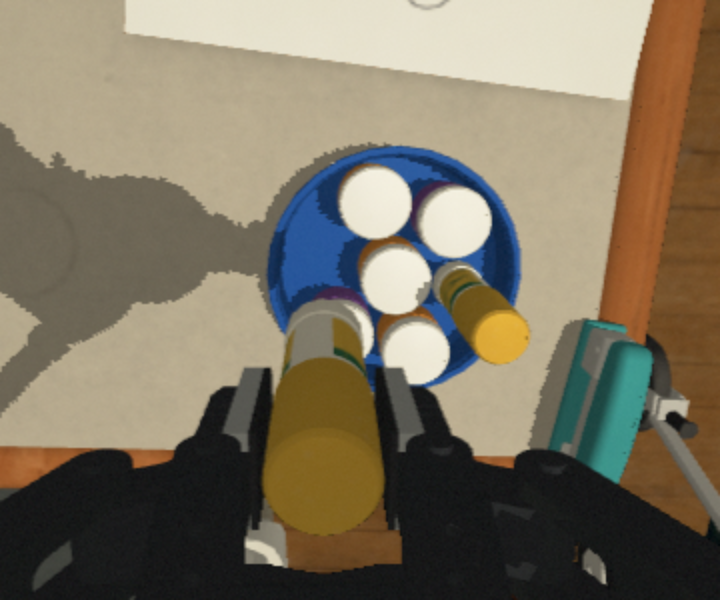

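The first stick stands upright in its place and the second is in hand. The pot centres in this crop are at (376,203), (454,221), (396,280) and (416,350).

```bash
python3 - <<'E'
from h import *
from go import rel
s=manip.get_state()
P=np.array([plane('wrist',u/2+120,v/2+60,.045,s) for u,v in((376,203),(454,221),(396,280),(416,350))]);print(P.round(4))
n=P[2]; print('cell from wrist', n-.042*np.array([.044,-.999,0]), s['position'], rel([.4755,-.141,.083]))
E
```

```text
[[ 0.5122 -0.1593  0.045 ]
 [ 0.5146 -0.1996  0.045 ]
 [ 0.4774 -0.1812  0.045 ]
 [ 0.4439 -0.2035  0.045 ]]
cell from wrist [ 0.47559596 -0.13928203  0.045     ] [ 0.47381157 -0.14283649  0.21060682] [ 0.0031 -0.0013  0.1595]
```

>>> move_arm --deltas '[[[0.0005,-0.0005,0.0,0,1],[0.0005,-0.0005,0.04,0,1],[0.0005,-0.0005,0.08,0,1],[0.0005,-0.0005,0.1,0,1],[0.0005,-0.0005,0.11,0,1],[0.0005,-0.0005,0.12,0,1],[0.0005,-0.0005,0.13,0,1],[0.0005,-0.0005,0.14,0,1],[0.0005,-0.0005,0.15,0,1],[0.0005,-0.0005,0.158,0,1],[0.0005,-0.0005,0.158,0,1]]]'

```text
clock: 14.3
position: [0.4745, -0.1406, 0.0849]
ee_rot: [-0.0, 0.99, 0.144, -0.001]
contact_force: [-0.3, -0.2, -0.1]
width: 0.0261
gripper_force: 29.6
```

```bash
python3 - <<'E'
from wy import *
s,im=look('w9.png'); print(s['position'],s['contact_force'])
E
```

```text
[ 0.47451264 -0.14063214  0.0849324 ] [-0.30906679 -0.18591952 -0.11493965]
```

Position is good and there is no contact. Lowering to the expected floor at TCP z of about 0.0737.

>>> move_arm --deltas '[[[0,0,0.005,0,1],[0,0,0.01,0,1],[0,0,0.014,0,1],[0,0,0.014,0,1]]]'

```text
clock: 14.75
position: [0.4747, -0.1407, 0.0741]
ee_rot: [-0.0, 0.99, 0.144, -0.0]
contact_force: [0.0, 0.6, -1.1]
width: 0.0265
gripper_force: 29.6
```

>>> move_arm --deltas '[[[0,0,0.0015,0,1],[0,0,0.0025,0,1],[0,0,0.0025,0,1]]]'

```text
clock: 15.05
position: [0.4753, -0.1409, 0.0736]
ee_rot: [0.0, 0.99, 0.144, 0.0]
contact_force: [-1.3, 0.8, 7.0]
width: 0.0262
gripper_force: 30.3
```

>>> move_arm --deltas '[[[0,0,0,0,0.1],[0,0,0,0,-0.1],[0,0,0,0,-0.2],[0,0,0,0,-0.2],[0,0,-0.01,0,-0.2],[0,0,-0.03,0,-0.2],[0,0,-0.07,0,-0.2],[0,0,-0.12,0,-0.2],[0,0,-0.17,0,-0.2],[-0.03,0,-0.2,0,-0.2],[-0.05,0,-0.2,0,-0.2],[-0.05,0,-0.2,0,-0.2]]]'

```text
clock: 16.25
position: [0.4349, -0.1522, 0.233]
ee_rot: [0.0, 0.99, 0.143, -0.0]
contact_force: [0.1, -0.4, -0.2]
width: 0.0515
gripper_force: 0.0
```

```bash
python3 - <<'E'
from wy import *
s,im=look('w10.png'); print(s['position'],s['width'])
t=snap('top','t10.png')
cv2.imwrite('pics/c10.png',cv2.resize(np.hstack([im[60:330,100:415],cv2.resize(t[130:265,340:497],(315,270),interpolation=cv2.INTER_CUBIC)])[:,:,::-1],(800,343)))
E
```

```text
[ 0.43492459 -0.15220395  0.2330241 ] 0.0514935470540703
```

View pics/c10.png

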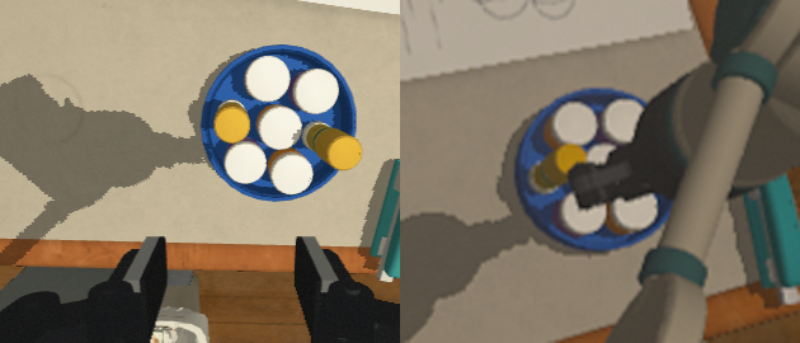

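The final wrist view shows both yellow sticks upright in the gaps, at (232,122) and (335,148) in the crop. All five pots are in place and the gripper is clear, so I'm handing the job in.

```bash
python3 -c "
from rig import manip
print(manip.sign_off())"
```

```text
the job is handed in; nothing more can be done
None
```

Both yellow glue sticks stand upright on the caddy floor, one in each empty place and released; I handed the job in at about 16 s, with no verdict returned.

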